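Pry a stuck tube block out of its dry heater

ROBOT

A 6-joint arm with a two-finger parallel gripper is mounted at the origin on a cart in front of the work surface, level with it; the furniture and walls round the work are solid. World frame = base frame: x ahead of the robot, y to its left, z up, the work surface at z = 0. Lengths are in m, angles in rad, forces in N, time in s.
With the tool pointing down it reaches from about 0.425 to 0.95 m from the base axis. Payload 3.5 kg.
Tool frame: the origin (TCP) lies at the very end of the fingers, on their centre line; the grasp point (between the pads) lies 19 mm behind it; z points along the fingers, y is the direction in which the jaws open and shut (so a half turn about z gives the same grasp; the last joint's range is limited). The gripper opens to 85 mm and grips with 20 to 120 N. Pads are 22 mm wide; open, the fingers measure 114 mm over their backs; the gripper's body (76 mm by 85 mm) begins 54 mm behind the grasp point. The pads swing forward as they close: fully open they stand 13 mm farther back than shut.
Start: joints at [1.179, 0.286, 1.577, -0, 1.279, -0.15], TCP at [0.162, 0.655, 0.231] pointing down, gripper open.
Joint ranges: [-2.77, 2.77], [-0.9, 2.22], [0.21, 2.48], [-1.53, 4.67], [0.24, 2.81], [-2.84, 2.84]. Speed limits (rad/s): [2.79, 2.79, 3.14, 3.14, 3.14, 3.14].

INTERFACE

Orientations are given as a unit quaternion [x, y, z, w].
In Python, from plant import get_state, read_camera, get_calibration, ticket, search_frame, cut_out, pinpoint gives the robot as it stands.
- The arm moves only by the tool move_arm, never from a script. Its argument "plan" is a list that holds one entry, the list of rows, each a list of 7 numbers: the turn, a rotation vector about the tool's x, y, z in degrees, then the shift along the tool's x, y, z in m, then the finger opening in m, from 0 to 0.0854. In form: [[[ax, ay, az, x, y, z, hand], ...]]. A call has exactly 5 rows; each row is the pose to reach, as a shift and turn from the pose measured when the call began, along the tool's axes at that moment; what a row does not reach only later rows make up. A row lasts 1/8 s, in which the tool goes at most 62.5 mm and 10.7 degrees, less where a joint would pass 70% of its speed; a pose out of reach is approached as far as the arm can. A call with a gripper value outside its range is refused whole. The fingers move at their own pace and stop on an object; "force" is the grip in N (left out, the last holds). Time passes only in rows, so rows that repeat a pose let the fingers close, or fill a call up. It gives the time, the measured TCP pose, the force and the opening at its end, in the units of the state.
- get_state(): the state, without advancing time (a new reading comes with each control period).
- read_camera(name): name is "scene" or "top"; returns the picture (400x640x3 uint8, red, green, blue); there is no depth.
- get_calibration(name): a dict with "mtx" (3x3 intrinsics, pixels), "extrinsics" (4x4, takes a point from camera to world coordinates). Camera axes: x right, y up, looking along -z (the intrinsics and any distortion apply to the point x, -y, -z); pixel columns grow to the right and rows downward; lengths in m; the calibration is good to about 2 mm. A picture is of the moment at which its call begins. get_calibration takes no time and is no camera call.
- ticket.sign_off(): hands the job in, once; it reports no verdict.
Trained networks look in the newest picture that a camera, given by its name, has taken for a name from the list of things; names that differ only in an ending like _2 or _b are one class to them, and where a whole thing is asked for, a point or a joint stands for the part that bears it (a point fixed in the world has none). Each returns a list of dicts, best first, with "p" (0 to 1); they miss things now and then, are a little off and sometimes report something else, mostly with a low value. They report only what shows in the picture. A call takes as long as a camera call. They do not tell look-alikes from the thing itself.
- search_frame(camera, query): "centre" ([column, row] in pixels, amid what is visible of it).
- cut_out(camera, query): "pixels" (400x640 bool, what is visible of it) and "centre" ([column, row] in pixels, amid what is visible of it).
- pinpoint(camera, query): "centre" ([column, row] in pixels: a listed point, or the origin of a listed thing).
The state is a dict: "time": time; "qpos": joint angles; "dq": joint speeds; "joint_efforts": joint torques, N m; "eef_pos": TCP position; "tcp_rot": TCP orientation; "contact_force": force on the tool from outside, world axes, zero at the start; "wrist_torque": the same for the moment, N m; "opening": opening from 0.0 (shut) to 1.0 (fully open).
Only numpy, scipy, OpenCV 4.12 (cv2) and the standard library are available. Lean on these libraries where they do the work, as an engineer would, in place of code of your own. Each camera call takes 0.05 s, during which the arm holds its last target.

TASK

The aluminium block with the six wide tube holes is stuck in its heater. Lay the flat pry lever across the steel fulcrum in front of that heater with its blade under the block's front lip, then press the handle down so that the block is levered up to stand about a centimetre proud. Leave the other heater's block down.

Things in the scene. Friction and masses are not known exactly. Their poses are not given: they have to be found in the camera images.
- lever: Loose pry lever on the bench, 210 mm long, 150 g. Black handle (x -75 to +30, 20 wide, z 0 to 22) and flat steel blade (x +30 to +135, 16 wide, z 8 to 14). Origin: on the handle's underside below the centre of mass, where to grip across the width. x runs along the lever to the blade tip, z up.
- wide_fulcrum: Fixed steel fulcrum before the heater with the wide-hole block. Origin: top middle of its rounded ridge, 85 mm above the bench; x level towards the heater, y along the ridge. Cheeks at y +-20, 20 high. Block's front lip, 90 wide: from x +35, underside z +13. Heater's front face: x +65. Blade tip belongs at x about +55; laid level it is then 7 mm below the lip; released, the tip rises to it.
- wide_block (a joint): Height in m (0 fully down, most 0.03) of the aluminium block with 6 wide (18 mm) holes. It slides straight up, needs 22 N at the lip and stays where left. Blade tip at x +55: press the handle top 135 mm behind the fulcrum with about 10 N. From level, the first 20 mm down are free play; 60 mm in all raises it about 15 mm.
- fine_block (a joint): Height in m of the block with 16 narrow (10 mm) holes in the other, otherwise equal heater with its own fulcrum, which stands beside it, left or right: 0 = fully down, to stay there.
Not all that is in view belongs to the job. Of the things like the lever, leave any that is brown; of the rest the larger one is meant.

How it is judged:
By the outcome, as a careful person would: the job done as asked, in the order asked, and still so for the second after the job is handed in, with the robot touching nothing.
It also fails if it takes over 56 s, if anything falls off the work surface, if the arm or the gripper's body presses on something with over 40 N, if the wrist force passes 120 N, or if a joint passes its speed limit or range.

## Working session

There is one attempt and no reset: what is moved stays moved. The work goes in short steps, Python scripts to look and compute and a tool call to move; the robot and the scene stay as the last step left them, time stands still between calls to the robot, and variables do not carry over. Pictures are saved under pics/ and viewed, and the job is handed in when it is done.

Besides the shell and the picture viewer there is one more tool, called after "Emit:" as name(argument=value, ...) on one line, values as JSON. move_arm: Moves the arm, as the interface text tells. Its arguments: {"type":"object","properties":{"plan":{"type":"array","items":{"type":"array","items":{"type":"array","items":{"type":"number"}}}},"force":{"type":"number"}},"required":["plan"]}

```bash
ls; mkdir -p pics; python3 - <<'E'
from plant import *
import cv2
s=get_state(); print(s)
for n in("scene","top"):
    im=read_camera(n); cv2.imwrite(f"pics/{n}0.png",im[:,:,::-1]); c=get_calibration(n); print(n,c)
    for q in("lever","wide_fulcrum","wide_block","fine_block"):
        for f in (search_frame,pinpoint):
            print(n,q,f.__name__,[(round(d['p'],2),[round(float(v),1) for v in d['centre']]) for d in f(n,q)])
E
```

```text
pics
{'time': 0.0, 'qpos': array([ 1.17900759e+00,  2.87228058e-01,  1.57820061e+00, -3.06489594e-05,
        1.27862008e+00, -1.49997462e-01]), 'dq': array([-2.91603966e-03,  7.79515228e-04, -1.32458103e-04,  1.70273540e-04,
       -2.14768658e-05, -1.62145554e-03]), 'joint_efforts': array([ 5.75580816e-04, -4.05975723e+01, -2.92629665e+01, -9.76253182e-05,
        5.66947521e-03, -7.86776297e-07]), 'eef_pos': array([0.16134007, 0.65474061, 0.22989281]), 'tcp_rot': array([ 1.20596865e-01,  9.92700805e-01, -1.18718578e-03, -3.14480294e-04]), 'contact_force': array([ 0.02072047,  0.45394977, -0.39875729]), 'wrist_torque': array([ 0.01596274,  0.00080272, -0.02247323]), 'opening': 1.0000462580425986}
scene {'mtx': array([[480.27326293,   0.        , 311.83784254],
       [  0.        , 480.27326293, 195.64865563],
       [  0.        ,   0.        ,   1.        ]]), 'extrinsics': array([[ 0.64150855,  0.42450846, -0.63895176, -0.25566399],
       [-0.76709036,  0.3481924 , -0.53882691, -0.74863808],
       [-0.00625843,  0.8357958 ,  0.54900475,  0.76000121],
       [ 0.        ,  0.        ,  0.        ,  1.        ]])}
scene lever call [(0.62, [274.6, 241.2]), (0.6, [383.4, 312.8]), (0.59, [346.3, 268.8])]
scene lever call [(0.84, [376.2, 316.7]), (0.7, [273.2, 240.2]), (0.66, [346.4, 271.3])]
scene wide_fulcrum call [(0.98, [252.2, 168.4])]
scene wide_fulcrum call [(0.83, [251.0, 157.0])]
scene wide_block call [(0.91, [270.1, 139.3])]Traceback (most recent call last):
  File "<stdin>", line 8, in <module>
ValueError: it knows: lever, wide_fulcrum
```

```bash
cat > h.py <<'E'
import numpy as np
from plant import *
def show(n,f,crop=None,s=1):
    import cv2
    im=read_camera(n)[:,:,::-1]
    if crop: x0,y0,x1,y1=crop; im=im[y0:y1,x0:x1]
    cv2.imwrite(f,cv2.resize(im,None,fx=s,fy=s,interpolation=cv2.INTER_CUBIC))
def ray(n,px):
    c=get_calibration(n); M=c['mtx'];E=c['extrinsics']
    d=np.array([(px[0]-M[0,2])/M[0,0],-(px[1]-M[1,2])/M[1,1],-1.])
    return E[:3,3],E[:3,:3]@d
def atz(n,px,z):
    o,d=ray(n,px); return o+d*(z-o[2])/d[2]
def proj(n,P):
    c=get_calibration(n); M=c['mtx'];E=c['extrinsics']
    p=E[:3,:3].T@(np.asarray(P,float)-E[:3,3]); return np.array([M[0,0]*p[0]/-p[2]+M[0,2],M[1,1]*-p[1]/-p[2]+M[1,2]])
def tri(p1,p2):
    o1,d1=ray('scene',p1);o2,d2=ray('top',p2);d1/=np.linalg.norm(d1);d2/=np.linalg.norm(d2)
    s=np.linalg.lstsq(np.c_[d1,-d2],o2-o1,rcond=None)[0]
    a=o1+s[0]*d1;b=o2+s[1]*d2; return (a+b)/2,np.linalg.norm(a-b)
E
python3 - <<'E'
from h import *
show('top','pics/top0.png')
print(get_calibration('top'))
n='top'
for q in("lever","wide_fulcrum","wide_block","fine_block"):
        for f in (search_frame,pinpoint):
          if f is search_frame or q[-1]!='k':
            print(n,q,[(round(d['p'],2),[round(float(v),1) for v in d['centre']]) for d in f(n,q)])
E
```

```text
{'mtx': array([[509.56477103,   0.        , 317.24168778],
       [  0.        , 509.56477103, 209.63141189],
       [  0.        ,   0.        ,   1.        ]]), 'extrinsics': array([[-6.86217048e-02,  9.73538930e-01, -2.17974800e-01,
         1.98341167e-01],
       [-9.97642744e-01, -6.69918064e-02,  1.48678399e-02,
        -8.63106408e-02],
       [-1.28104628e-04,  2.18481234e-01,  9.75841142e-01,
         1.56930433e+00],
       [ 0.00000000e+00,  0.00000000e+00,  0.00000000e+00,
         1.00000000e+00]])}
top lever [(0.94, [375.4, 240.4]), (0.71, [228.5, 204.4]), (0.54, [414.5, 264.5])]
top lever [(0.66, [375.3, 246.1]), (0.65, [301.0, 257.9]), (0.52, [415.2, 264.3])]
top wide_fulcrum [(0.66, [228.5, 203.4])]
top wide_fulcrum [(0.76, [225.7, 203.6])]
top wide_block [(0.8, [218.6, 174.3])]
top fine_block [(0.72, [295.5, 172.9])]
```

View pics/scene0.png

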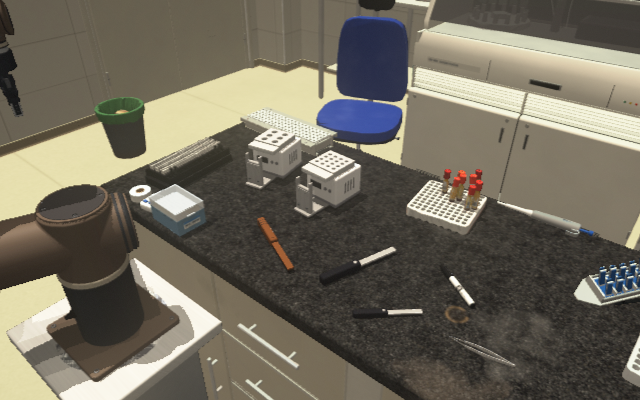

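View pics/top0.png

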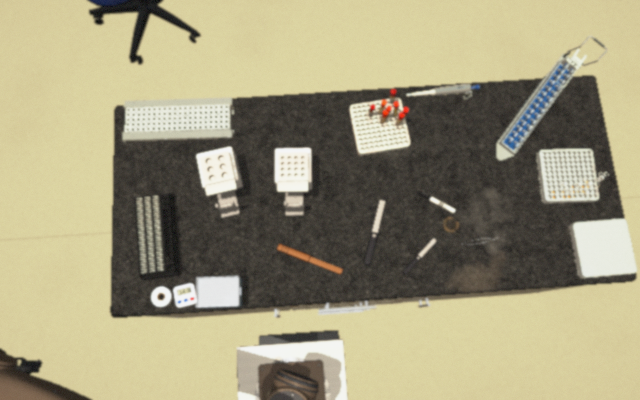

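```bash
python3 - <<'E'
from h import *
show('top','pics/top_l.png',(270,180,450,300),4)
show('scene','pics/sc_l.png',(300,230,440,335),5)
show('scene','pics/sc_h.png',(230,110,370,220),5)
show('top','pics/top_h.png',(180,130,330,225),5)
print(proj('top',[0.16,0.65,0.23]))
import json
for n in('scene','top'):
  for d in cut_out(n,'lever')[:4]:
    m=d['pixels'];r,c=np.where(m);p=np.c_[c,r].astype(float)
    mu=p.mean(0);u=np.linalg.svd(p-mu,full_matrices=False)[2][0]; t=(p-mu)@u
    a,b=mu+u*t.min(),mu+u*t.max()
    print(n,round(d['p'],2),m.sum(),a.round(1),b.round(1),atz(n,a,.012).round(3),atz(n,b,.012).round(3),np.linalg.norm(atz(n,a,.012)-atz(n,b,.012)).round(3))
p,e=tri([251,157],[225.7,203.6]);print('fulc',p,e)
E
```

```text
[ 27.65422546 359.72010026]
scene 0.91 444 [258.7 218.2] [290.4 269. ] [0.442 0.025 0.012] [ 0.348 -0.174  0.012] 0.22
scene 0.82 769 [394.7 248.4] [318.7 280.2] [ 0.564 -0.32   0.012] [ 0.36  -0.247  0.012] 0.216
scene 0.58 756 [248.  146.2] [294.  135.2] [0.711 0.347 0.012] [0.872 0.282 0.012] 0.173
top 0.96 355 [382.2 200.8] [366.2 264.8] [ 0.561 -0.316  0.012] [ 0.363 -0.247  0.012] 0.209
top 0.94 444 [277.8 246.4] [341.1 270.8] [0.439 0.019 0.012] [ 0.35  -0.169  0.012] 0.208
top 0.49 179 [432.5 242.5] [403.1 273.1] [ 0.418 -0.458  0.012] [ 0.331 -0.357  0.012] 0.133
fulc [0.56116702 0.16287475 0.09857673] 0.006574719231731633
```

View pics/sc_l.png

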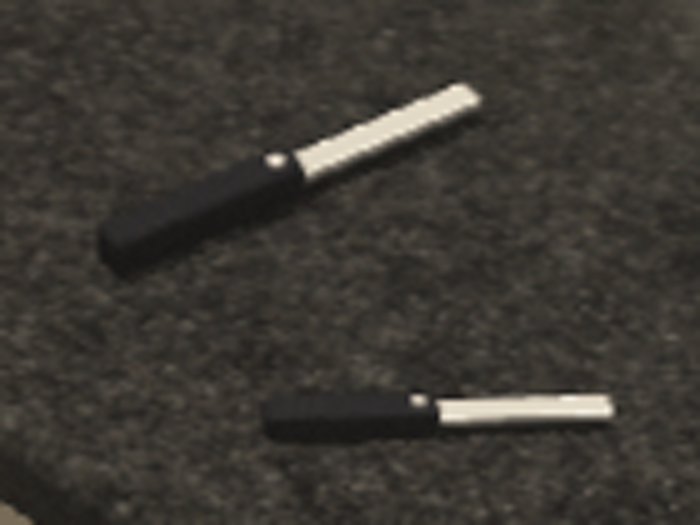

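View pics/sc_h.png

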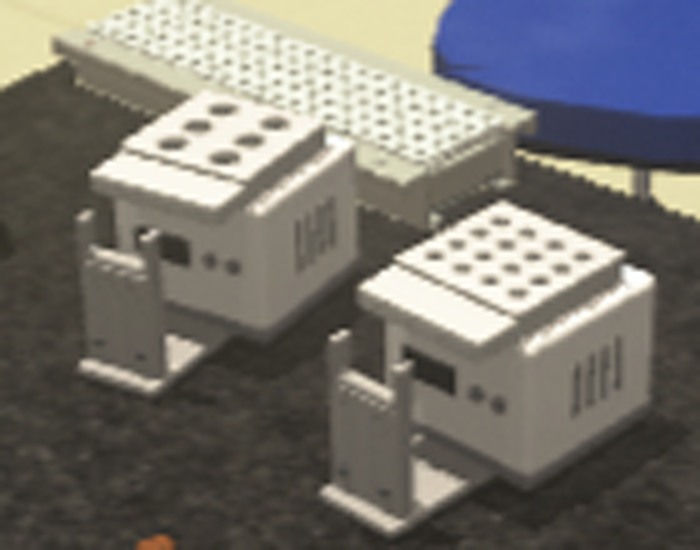

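View pics/top_h.png

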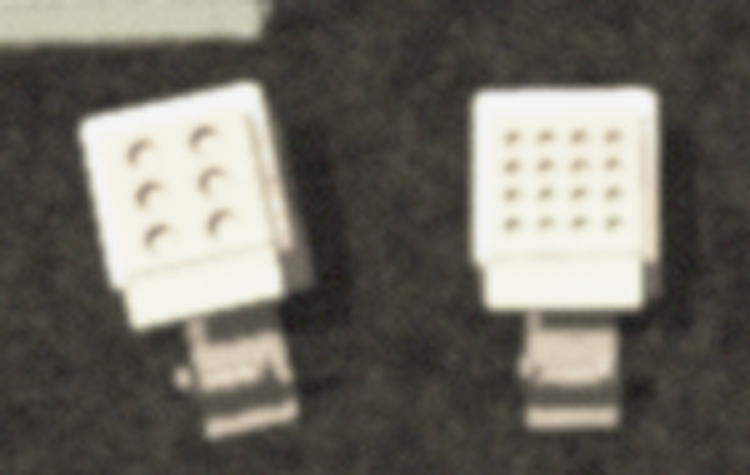

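View pics/top_l.png

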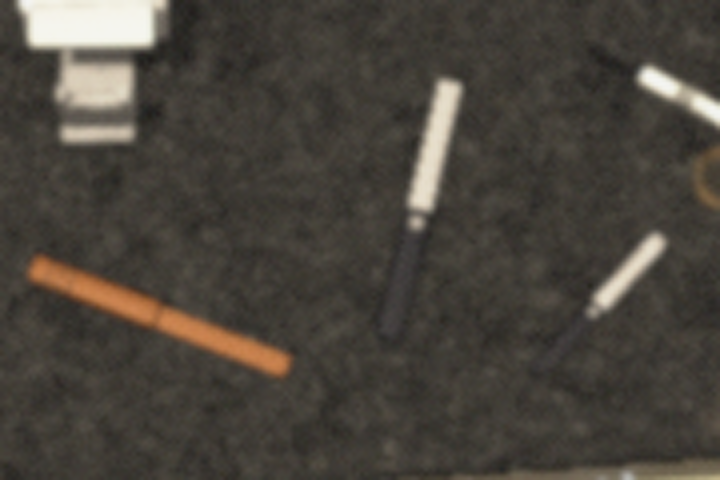

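```bash
python3 - <<'E'
from h import *
from scipy.optimize import least_squares
o1=[('scene',(248.4,161),lambda c,t:(0,c-.002,0)),('scene',(258.6,164),lambda c,t:(0,-c+.002,0)),
('scene',(248.4,146.4),lambda c,t:(.035,.045,.013)),('scene',(277.2,152.4),lambda c,t:(.035,-.045,.013)),
('scene',(247.2,152.4),lambda c,t:(0,c+.002,.02)),('scene',(260,156.4),lambda c,t:(0,-c-.002,.02)),
('scene',(251,157),lambda c,t:(0,0,0)),('top',(225.7,203.6),lambda c,t:(0,0,0)),
('top',(207,195.4),lambda c,t:(.035,.045,.013+t)),('top',(237.4,189.4),lambda c,t:(.035,-.045,.013+t))]
def P(v,l):
    x,y,a,c,t=v;l=l(c,t);return [x+np.cos(a)*l[0]-np.sin(a)*l[1],y+np.sin(a)*l[0]+np.cos(a)*l[1],.085+l[2]]
f=lambda v:np.concatenate([proj(n,P(v,l))-p for n,p,l in o1]+[[(v[3]-.02)*500,(v[4]-.012)*300]])
r=least_squares(f,[.56,.16,.2,.02,.01],loss='soft_l1');print(r.x,np.degrees(r.x[2]));print(f(r.x)[:20].reshape(-1,2).round(1))
for n,p in(('scene',(251,157)),('top',(225.7,203.6))):print(atz(n,p,.085))
E
```

```text
[0.56526249 0.16247911 0.16156277 0.02027075 0.01061197] 9.256864764001746
[[ 0.1 -2.1]
 [ 0.2 -2. ]
 [-0.3  1.5]
 [-4.1  2.8]
 [-0.3  0.1]
 [-0.6 -0.2]
 [ 2.6  3.5]
 [ 0.2  0.6]
 [ 0.3 -0.9]
 [-0.2 -1.6]]
[0.57497749 0.18328555 0.085     ]
[0.56715646 0.16314333 0.085     ]
```

```bash
python3 - <<'E'
from h import *
show('scene','pics/sc_f.png',(235,125,310,195),10)
show('top','pics/top_f.png',(190,140,250,222),7)
E
```

```text
(no output)
```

View pics/sc_f.png

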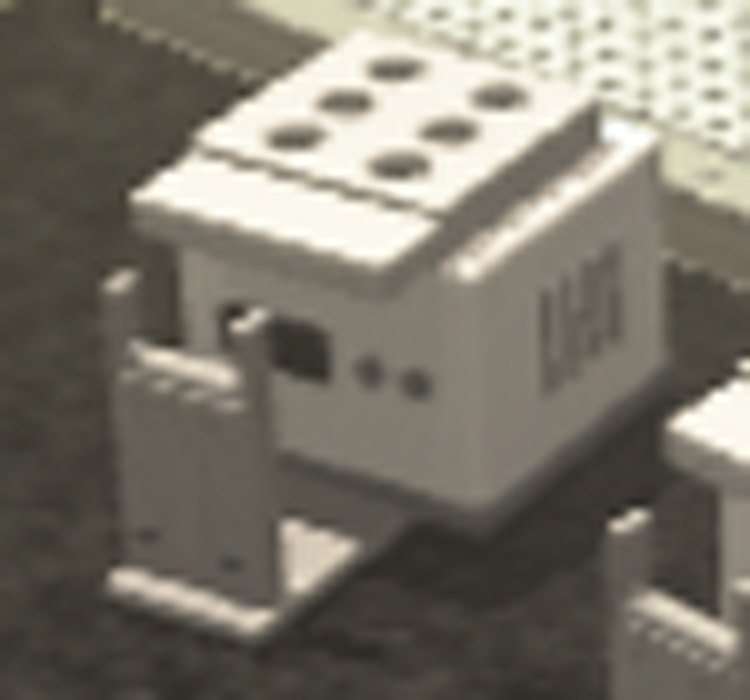

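View pics/top_f.png

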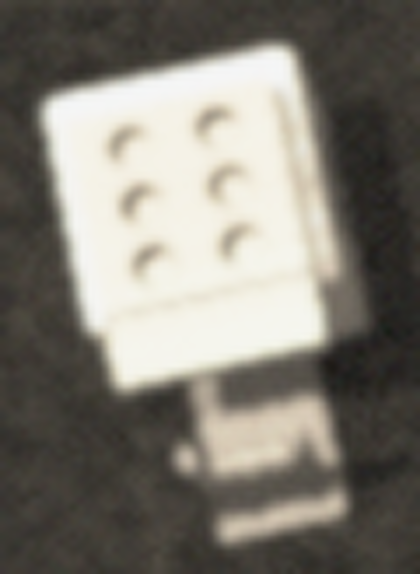

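```bash
python3 - <<'E'
from h import *
from scipy.optimize import least_squares
def yaw(p,q,z):
    d=atz('top',p,z)-atz('top',q,z); return np.degrees(np.arctan2(-d[0],d[1])).round(1),np.linalg.norm(d).round(3)
k=lambda a,b:(a/7+190,b/7+140)
print('lip',yaw(k(113,390),k(326,345),.108),'plate',yaw(k(220,543),k(345,515),.005),'back',yaw(k(45,100),k(290,45),.1),'left', yaw(k(90,330),k(45,100),.1))
o1=[('scene',(253.8,161.2),lambda c,t:(0,0,0)),
('scene',(248.7,148.2),lambda c,t:(.035,.045,.013)),('scene',(273.5,154.6),lambda c,t:(.035,-.045,.013)),
('scene',(247.1,153.2),lambda c,t:(0,c,.02)),('scene',(260,157.2),lambda c,t:(0,-c,.02)),
('top',(216.4,205.4),lambda c,t:(0,c,.02)),('top',(232.9,202.9),lambda c,t:(0,-c,.02)),
('top',(225.7,203.6),lambda c,t:(0,0,0)),
('top',(206.1,195.7),lambda c,t:(.035,.045,.013+t)),('top',(236.6,189.3),lambda c,t:(.035,-.045,.013+t))]
def P(v,l):
    x,y,a,c,t=v;l=l(c,t);return [x+np.cos(a)*l[0]-np.sin(a)*l[1],y+np.sin(a)*l[0]+np.cos(a)*l[1],.085+l[2]]
f=lambda v:np.concatenate([proj(n,P(v,l))-p for n,p,l in o1]+[[(v[3]-.022)*500,(v[4]-.012)*300]])
r=least_squares(f,[.56,.16,.2,.02,.01],loss='soft_l1');print(r.x,np.degrees(r.x[2]));print(f(r.x)[:20].reshape(-1,2).round(1))
E
```

```text
lip (np.float64(8.5), np.float64(0.091)) plate (np.float64(9.1), np.float64(0.057)) back (np.float64(9.5), np.float64(0.108)) left (np.float64(99.5), np.float64(0.106))
[0.56371009 0.16191994 0.17111478 0.023124   0.01170536] 9.804154562165586
[[-0.4 -0.5]
 [-1.1 -0. ]
 [-0.6  0.8]
 [-0.8 -0.5]
 [-0.5 -0.7]
 [ 0.9 -0.4]
 [-0.3 -1.6]
 [ 0.4  1.1]
 [ 1.3 -0.6]
 [ 0.6 -1.2]]
```

```bash
cat >> h.py <<'E'
from scipy.spatial.transform import Rotation as R
def go(pos,yaw,hand=None,tilt=0):
    """target TCP world pos; yaw = angle of lever dir (tool x = -leverdir), tool down; tilt about ridge axis (deg, + = lever tip up)"""
    s=get_state(); R0=R.from_quat(s['tcp_rot']);
    Y=R.from_euler('z',yaw,degrees=True)
    Rt=Y*R.from_euler('y',-tilt,degrees=True)*R.from_matrix(np.array([[-1,0,0],[0,1,0],[0,0,-1.]]))
    d=R0.inv().apply(np.asarray(pos)-s['eef_pos']); rv=np.degrees((R0.inv()*Rt).as_rotvec())
    print('at',s['eef_pos'].round(4),'t',round(s['time'],2),'F',s['contact_force'].round(1),'op',round(s['opening']*.0854,4),'| turn',rv.round(2),'shift',d.round(4),'dist',np.linalg.norm(d).round(3))
    return rv,d
E
python3 - <<'E'
from h import *
go([.42,.43,.22],-13)
E
```

```text
at [0.1616 0.6553 0.2313] t 1.05 F [-0.8  0.3  0.1] op 0.0854 | turn [-0.   -0.   -0.86] shift [-0.3049 -0.1569  0.0113] dist 0.343
```

Emit:
move_arm(plan=[[[0,0,0,-0.056,-0.029,0,0.085],[0,0,0,-0.112,-0.057,0,0.085],[0,0,0,-0.168,-0.086,0,0.085],[0,0,0,-0.224,-0.115,0,0.085],[0,0,0,-0.27,-0.139,0,0.085]]])

```text
time: 1.68
eef_pos: [0.392, 0.4541, 0.2316]
tcp_rot: [0.121, 0.993, 0.0, 0.0]
contact_force: [0.6, 0.2, -0.4]
opening: 0.995
```

```bash
python3 - <<'E'
from h import *
go([.52,.12,.2],-15)
E
```

```text
at [0.392  0.4541 0.2316] t 1.68 F [ 0.6  0.2 -0.4] op 0.085 | turn [0.03 0.03 1.11] shift [-0.2045 -0.2936  0.0316] dist 0.359
```

Emit:
move_arm(plan=[[[0,0,0,-0.036,-0.05,0,0.085],[0,0,0,-0.071,-0.1,0,0.07],[0,0,0,-0.106,-0.15,0,0.06],[0,0,0,-0.142,-0.2,0,0.06],[0,0,0,-0.175,-0.245,0,0.06]]])

```text
time: 2.3
eef_pos: [0.5037, 0.1723, 0.232]
tcp_rot: [0.121, 0.993, 0.0, 0.001]
contact_force: [0.0, -0.5, 0.0]
opening: 0.705
```

```bash
python3 - <<'E'
from h import *
go([.47,-.12,.15],-19.3)
E
```

```text
at [0.5037 0.1723 0.232 ] t 2.3 F [ 0.  -0.5  0. ] op 0.0602 | turn [0.06 0.08 5.38] shift [-0.0375 -0.2919  0.0818] dist 0.305
```

Emit:
move_arm(plan=[[[0,0,1,-0.007,-0.058,0.01,0.06],[0,0,2,-0.015,-0.116,0.02,0.06],[0,0,3,-0.022,-0.175,0.03,0.06],[0,0,4,-0.03,-0.233,0.04,0.06],[0,0,5.4,-0.037,-0.29,0.05,0.06]]])

```text
time: 2.92
eef_pos: [0.4696, -0.12, 0.182]
tcp_rot: [0.168, 0.986, 0.0, 0.001]
contact_force: [0.6, -1.1, 0.4]
opening: 0.699
```

```bash
python3 - <<'E'
from h import *
go([.432,-.272,.08],-19.3)
for n in('scene','top'):
  read_camera(n)
  for d in cut_out(n,'lever')[:3]:
    m=d['pixels'];r,c=np.where(m);p=np.c_[c,r].astype(float)
    mu=p.mean(0);u=np.linalg.svd(p-mu,full_matrices=False)[2][0]; t=(p-mu)@u
    a,b=mu+u*t.min(),mu+u*t.max()
    print(n,round(d['p'],2),m.sum(),a.round(1),b.round(1),atz(n,a,.014).round(3),atz(n,b,.014).round(3),np.linalg.norm(atz(n,a,.012)-atz(n,b,.012)).round(3))
    print([(round(d['p'],2),atz(n,d['centre'],0).round(3)) for d in pinpoint(n,'lever')])
E
```

```text
at [ 0.4696 -0.12    0.182 ] t 2.92 F [ 0.6 -1.1  0.4] op 0.0597 | turn [ 0.05  0.16 -0.07] shift [-0.0147 -0.1559  0.1019] dist 0.187
scene 0.96 506 [351.9 313. ] [420.  310.9] [ 0.327 -0.363  0.014] [ 0.421 -0.468  0.014] 0.142
[(0.97, array([ 0.416, -0.058,  0.   ])), (0.92, array([ 0.438, -0.265,  0.   ])), (0.74, array([ 0.372, -0.399,  0.   ]))]
scene 0.72 671 [393.8 248.4] [319.6 280.1] [ 0.56  -0.319  0.014] [ 0.36  -0.25   0.014] 0.212
[(0.97, array([ 0.416, -0.058,  0.   ])), (0.92, array([ 0.438, -0.265,  0.   ])), (0.74, array([ 0.372, -0.399,  0.   ]))]
scene 0.63 464 [258.6 217.6] [290.2 268.5] [0.442 0.025 0.014] [ 0.347 -0.174  0.014] 0.22
[(0.97, array([ 0.416, -0.058,  0.   ])), (0.92, array([ 0.438, -0.265,  0.   ])), (0.74, array([ 0.372, -0.399,  0.   ]))]
top 0.6 377 [382.3 200.8] [366.  264.7] [ 0.56  -0.316  0.014] [ 0.363 -0.247  0.014] 0.209
[(0.77, array([ 0.421, -0.28 ,  0.   ])), (0.47, array([ 0.371, -0.394,  0.   ]))]
top 0.59 120 [319.6 263. ] [341. 271.] [ 0.379 -0.106  0.014] [ 0.35  -0.169  0.014] 0.07
[(0.77, array([ 0.421, -0.28 ,  0.   ])), (0.47, array([ 0.371, -0.394,  0.   ]))]
top 0.44 144 [432.9 240.9] [404.2 272.2] [ 0.423 -0.459  0.014] [ 0.333 -0.361  0.014] 0.133
[(0.77, array([ 0.421, -0.28 ,  0.   ])), (0.47, array([ 0.371, -0.394,  0.   ]))]
```

Emit:
move_arm(plan=[[[0,0,0,-0.004,-0.04,0.026,0.06],[0,0,0,-0.008,-0.08,0.052,0.06],[0,0,0,-0.012,-0.12,0.078,0.06],[0,0.16,0,-0.0145,-0.156,0.102,0.06],[0,0.16,0,-0.0145,-0.156,0.102,0.06]]])

```text
time: 4.05
eef_pos: [0.4318, -0.2691, 0.0781]
tcp_rot: [0.168, 0.986, 0.002, -0.002]
contact_force: [-1.1, -0.5, -0.1]
opening: 0.7
```

```bash
python3 - <<'E'
from h import *
go([.432,-.272,.004],-19.3)
show('scene','pics/g1.png',(280,180,440,310),4)
E
```

```text
at [ 0.4318 -0.2691  0.0781] t 4.05 F [-1.1 -0.5 -0.1] op 0.0598 | turn [ 0.15 -0.25  0.01] shift [-0.0014 -0.0029  0.0741] dist 0.074
```

View pics/g1.png

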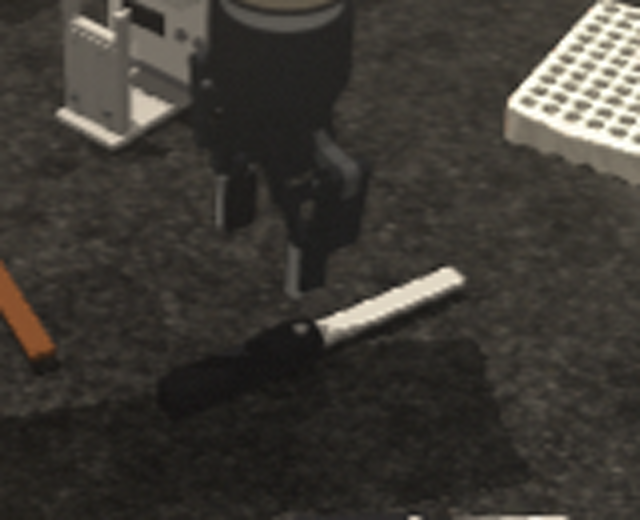

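The gripper hovers over the large black lever, with its fingers straddling the handle near the bolster (crop 300,330).

Emit:
move_arm(plan=[[[0,0,0,-0.001,-0.003,0.03,0.06],[0,0,0,-0.001,-0.003,0.055,0.06],[0,0,0,-0.001,-0.003,0.074,0.06],[0,0,0,-0.001,-0.003,0.074,0.06],[0,0,0,-0.001,-0.003,0.074,0.06]]])

```text
time: 4.72
eef_pos: [0.4337, -0.2714, 0.0067]
tcp_rot: [0.166, 0.986, 0.001, -0.0]
contact_force: [0.9, -0.1, -0.1]
opening: 0.701
```

Emit:
move_arm(plan=[[[0,0,0,0,0,0,0.01],[0,0,0,0,0,0,0.01],[0,0,0,0,0,0,0.01],[0,0,0,0,0,0,0.01],[0,0,0,0,0,0,0.01]]], force=60)

```text
time: 5.35
eef_pos: [0.4344, -0.2719, 0.0079]
tcp_rot: [0.166, 0.986, 0.0, 0.001]
contact_force: [-1.0, 0.6, 5.7]
opening: 0.214
```

```bash
python3 - <<'E'
from h import *
go([.432,-.272,.16],-19.3)
show('scene','pics/g2.png',(280,180,440,310),4)
E
```

```text
at [ 0.4344 -0.2719  0.0079] t 5.35 F [-1.   0.6  5.7] op 0.0183 | turn [0.05 0.06 0.15] shift [ 0.0021 -0.0007 -0.1521] dist 0.152
```

View pics/g2.png

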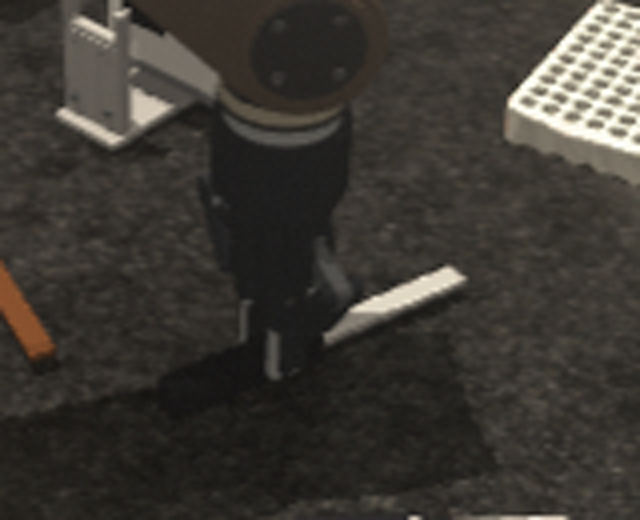

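The fingers have closed on the handle at an opening of about 20 mm, so I'm lifting.

Emit:
move_arm(plan=[[[0,0,0,0,0,-0.02,0.01],[0,0,0,0,0,-0.06,0.01],[0,0,0,0.0,0,-0.1,0.01],[0,0,0,0.0,0,-0.14,0.01],[0,0,0,0.0,0,-0.17,0.01]]], force=80)

```text
time: 6.02
eef_pos: [0.4341, -0.2721, 0.1793]
tcp_rot: [0.166, 0.986, 0.0, 0.001]
contact_force: [-0.2, -0.4, -1.5]
opening: 0.209
```

```bash
python3 - <<'E'
from h import *
go([.47,-.0,.18],-5)
E
```

```text
at [ 0.4341 -0.2721  0.1793] t 6.03 F [-0.2 -0.4 -1.5] op 0.0179 | turn [  0.02   0.12 -14.17] shift [ 0.0554  0.2688 -0.0007] dist 0.274
```

Emit:
move_arm(plan=[[[0,0,-3,0.008,0.05,0,0.01],[0,0,-6,0.018,0.1,0,0.01],[0,0,-9,0.03,0.15,0,0.01],[0,0,-12,0.042,0.205,0,0.01],[0,0,-14,0.055,0.255,0,0.01]]])

```text
time: 6.65
eef_pos: [0.4653, -0.0114, 0.1787]
tcp_rot: [0.045, 0.999, 0.0, 0.001]
contact_force: [-0.2, -0.3, -1.9]
opening: 0.208
```

```bash
python3 - <<'E'
from h import *
go([.446,.142,.13],9.5)
E
```

```text
at [ 0.4653 -0.0114  0.1787] t 6.65 F [-0.2 -0.3 -1.9] op 0.0178 | turn [ 1.000e-02  9.000e-02 -1.462e+01] shift [0.033  0.151  0.0487] dist 0.162
```

Emit:
move_arm(plan=[[[0,0,-4,0.008,0.04,0.0,0.01],[0,0,-8,0.018,0.08,0.0,0.01],[0,0,-12,0.026,0.12,0.02,0.01],[0,0,-14.6,0.033,0.151,0.04,0.01],[0,0,-14.6,0.033,0.151,0.049,0.01]]])

```text
time: 7.28
eef_pos: [0.4441, 0.1433, 0.1277]
tcp_rot: [-0.084, 0.996, 0.0, -0.001]
contact_force: [-0.4, -0.6, -1.7]
opening: 0.212
```

```bash
python3 - <<'E'
from h import *
go([.446,.142,.09],9.5)
show('scene','pics/p1.png',(200,110,330,220),5)
show('top','pics/p1t.png',(180,130,330,280),4)
for n in('scene','top'):
  read_camera(n)
  for d in cut_out(n,'lever')[:4]:
    m=d['pixels'];r,c=np.where(m);p=np.c_[c,r].astype(float)
    mu=p.mean(0);u=np.linalg.svd(p-mu,full_matrices=False)[2][0]; t=(p-mu)@u
    a,b=mu+u*t.min(),mu+u*t.max()
    print(n,round(d['p'],2),m.sum(),a.round(1),b.round(1),atz(n,a,.134).round(3),atz(n,b,.134).round(3))
s=get_state(); print(s['eef_pos'],proj('scene',s['eef_pos']))
E
```

```text
at [0.4441 0.1433 0.1277] t 7.28 F [-0.4 -0.6 -1.7] op 0.0181 | turn [ 0.01 -0.12  0.17] shift [-0.0018 -0.0016  0.0377] dist 0.038
scene 0.93 474 [351.9 313.1] [420.  310.9] [ 0.233 -0.425  0.134] [ 0.312 -0.513  0.134]
scene 0.86 434 [256.5 144.2] [204.7 178.5] [0.577 0.158 0.134] [0.362 0.125 0.134]
scene 0.61 561 [258. 217.] [291. 269.] [ 0.33  -0.097  0.134] [ 0.25  -0.268  0.134]
top 0.57 402 [277.7 246.7] [341.  270.9] [0.419 0.011 0.134] [ 0.338 -0.163  0.134]
top 0.48 178 [433.9 239.9] [403.7 272.7] [ 0.408 -0.434  0.134] [ 0.321 -0.338  0.134]
top 0.47 56 [222.7 196.9] [224.3 207.1] [0.576 0.163 0.134] [0.545 0.159 0.134]
[0.44681444 0.14115784 0.1305445 ] [225.88939544 164.75914545]
```

View pics/p1.png

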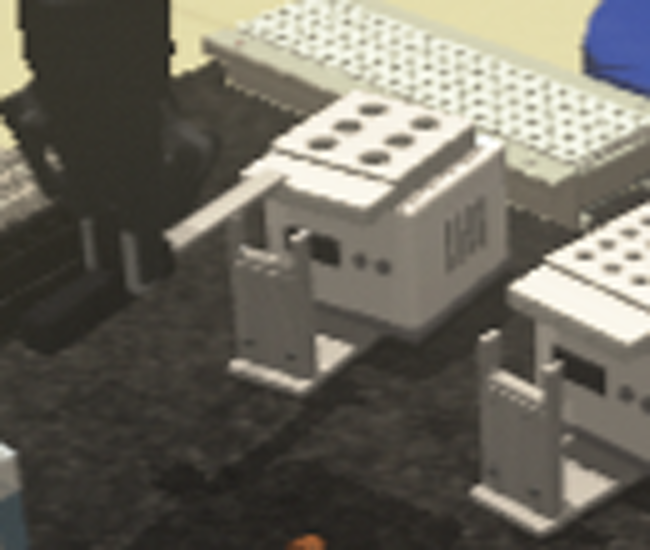

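View pics/p1t.png

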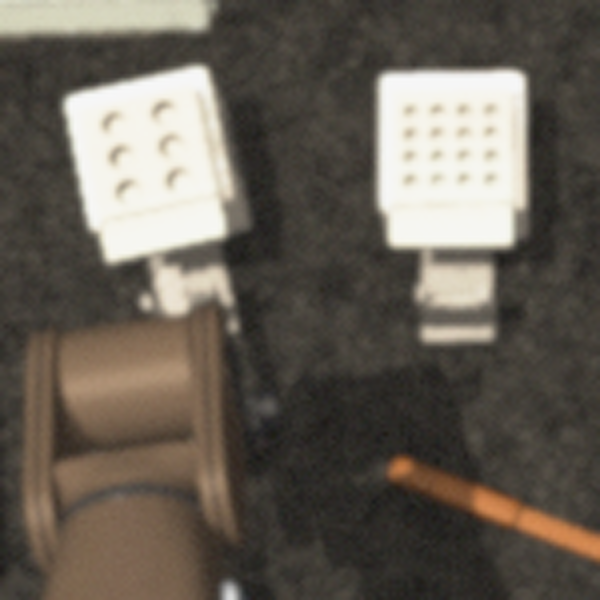

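Emit:
move_arm(plan=[[[0,0,0,0,0,0.01,0.01],[0,0,0,0,0,0.02,0.01],[0,0,0,0,0,0.03,0.01],[0,0,0,0,0,0.037,0.01],[0,0,0,0,0,0.037,0.01]]])

```text
time: 8.2
eef_pos: [0.4462, 0.1411, 0.0925]
tcp_rot: [-0.082, 0.997, -0.0, 0.0]
contact_force: [-0.3, 0.6, -0.6]
opening: 0.207
```

```bash
cat >> h.py <<'E'
def avg(k=4):
    S=[]
    for i in range(k):
        read_camera('scene'); s=get_state(); S.append(np.r_[s['eef_pos']*1e3,s['contact_force']])
    S=np.array(S); print('avg mm',S.mean(0).round(2),'std',S.std(0).round(2)); return S.mean(0)
E
python3 - <<'E'
from h import *
avg(6)
go([.446,.142,.09],9.5)
show('scene','pics/p2.png',(200,110,330,220),6)
E
```

```text
avg mm [ 4.4712e+02  1.4123e+02  9.3730e+01  6.0000e-02 -6.0000e-02 -1.9100e+00] std [0.21 0.02 0.3  0.39 0.44 0.32]
at [0.4472 0.1412 0.094 ] t 8.5 F [-0.2 -0.2 -2.2] op 0.0177 | turn [-0.02  0.22 -0.11] shift [0.0011 0.001  0.004 ] dist 0.004
```

View pics/p2.png

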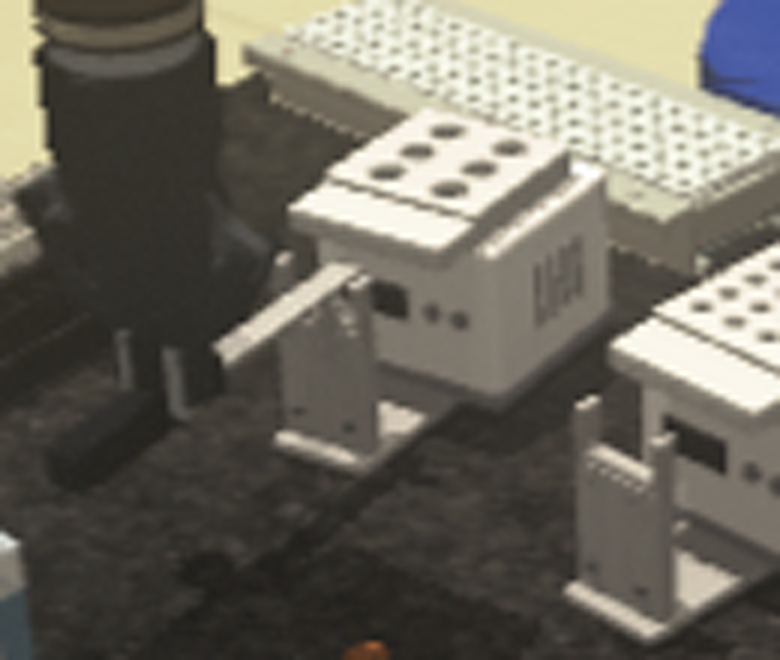

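Emit:
move_arm(plan=[[[0,0.2,0,0,0,0.002,0.01],[0,0.2,0,0,0,0.004,0.01],[0,0.2,0,0,0,0.006,0.01],[0,0.2,0,0,0,0.006,0.01],[0,0.2,0,0,0,0.006,0.01]]])

```text
time: 9.18
eef_pos: [0.4472, 0.1412, 0.0879]
tcp_rot: [-0.082, 0.997, -0.0, 0.0]
contact_force: [-0.7, -0.1, -1.7]
opening: 0.206
```

```bash
python3 - <<'E'
from h import *
avg(4)
E
```

```text
avg mm [ 4.4726e+02  1.4123e+02  8.7970e+01  2.8000e-01 -4.0000e-02 -1.2500e+00] std [0.01 0.   0.01 0.45 0.77 0.2 ]
```

Emit:
move_arm(plan=[[[0,0,0,0,0,0.001,0.01],[0,0,0,0,0,0.002,0.01],[0,0,0,0,0,0.003,0.01],[0,0,0,0,0,0.003,0.01],[0,0,0,0,0,0.003,0.01]]])

```text
time: 10.0
eef_pos: [0.4473, 0.1412, 0.085]
tcp_rot: [-0.082, 0.997, -0.0, 0.0]
contact_force: [0.1, 1.1, -0.4]
opening: 0.21
```

```bash
python3 - <<'E'
from h import *
avg(3)
E
```

```text
avg mm [ 4.4728e+02  1.4123e+02  8.5010e+01 -2.9000e-01  4.0000e-02 -1.1700e+00] std [0.   0.01 0.01 0.59 0.7  0.4 ]
```

Emit:
move_arm(plan=[[[0,0,0,0,0,0.001,0.01],[0,0,0,0,0,0.002,0.01],[0,0,0,0,0,0.003,0.01],[0,0,0,0,0,0.003,0.01],[0,0,0,0,0,0.003,0.01]]])

```text
time: 10.78
eef_pos: [0.4475, 0.1413, 0.0823]
tcp_rot: [-0.082, 0.997, -0.0, 0.001]
contact_force: [-3.1, -0.7, 3.1]
opening: 0.209
```

```bash
python3 - <<'E'
from h import *
avg(3)
print(get_state()['wrist_torque'])
show('scene','pics/p3.png',(200,110,330,220),6)
E
```

```text
avg mm [447.48 141.26  82.26  -2.67  -0.59   3.29] std [0.   0.   0.03 0.32 0.18 0.38]
[ 0.0208718  -0.12195298 -0.01052731]
```

View pics/p3.png

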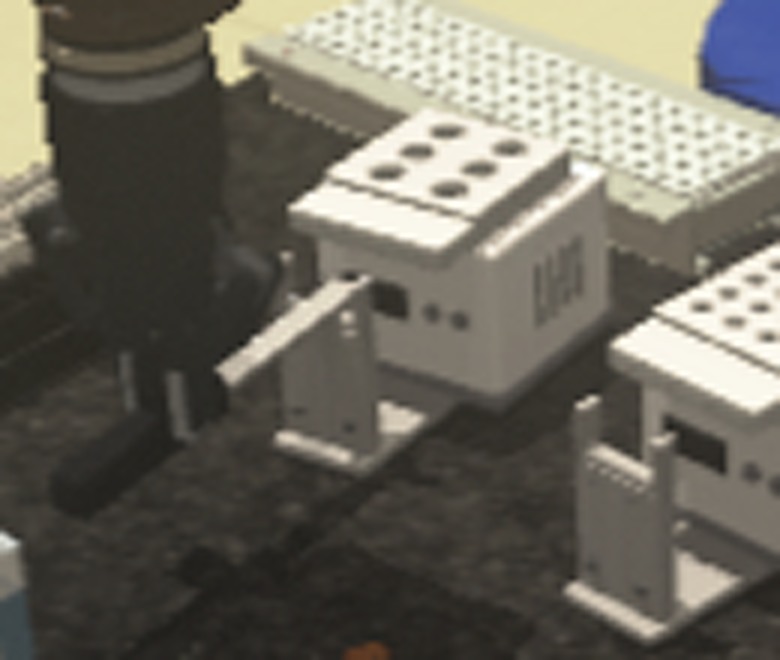

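```bash
cat >> h.py <<'E'
def box(x0,x1,y0,y1,z0,z1): return np.array([[x,y,z] for x in(x0,x1) for y in(y0,y1) for z in(z0,z1)])
def place(P,o,yaw,pitch=0):
    return R.from_euler('z',yaw,degrees=True).apply(R.from_euler('y',-pitch,degrees=True).apply(P))+o
ED=[(0,1),(0,2),(0,4),(1,3),(1,5),(2,3),(2,6),(3,7),(4,5),(4,6),(5,7),(6,7)]
def overlay(n,f,boxes,crop,s):
    import cv2
    im=read_camera(n)[:,:,::-1]; x0,y0,x1,y1=crop
    im=cv2.resize(im[y0:y1,x0:x1],None,fx=s,fy=s,interpolation=cv2.INTER_CUBIC)
    for P,col in boxes:
        q=[((proj(n,p)-[x0,y0]+.5)*s).astype(int) for p in P]
        for a,b in ED: cv2.line(im,tuple(int(v) for v in q[a]),tuple(int(v) for v in q[b]),col,1)
    cv2.imwrite(f,im)
def model(o,yaw,pitch=0,F=(.564,.162,.085),fy=9.5):
    return [(place(box(-.075,.03,-.01,.01,0,.022),o,yaw,pitch),(0,255,255)),(place(box(.03,.135,-.008,.008,.008,.014),o,yaw,pitch),(0,0,255)),
     (place(box(-.006,.006,.02,.026,0,.02),F,fy),(0,255,0)),(place(box(-.006,.006,-.026,-.02,0,.02),F,fy),(0,255,0)),(place(box(.035,.065,-.045,.045,.013,.025),F,fy),(255,100,0))]
E
python3 - <<'E'
from h import *
s=get_state();o=s['eef_pos']-[0.002,0,.008]
overlay('scene','pics/o1.png',model(o,9.5),(200,110,300,200),8)
overlay('top','pics/o1t.png',model(o,9.5),(190,150,250,220),8)
E
```

```text
(no output)
```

View pics/o1.png

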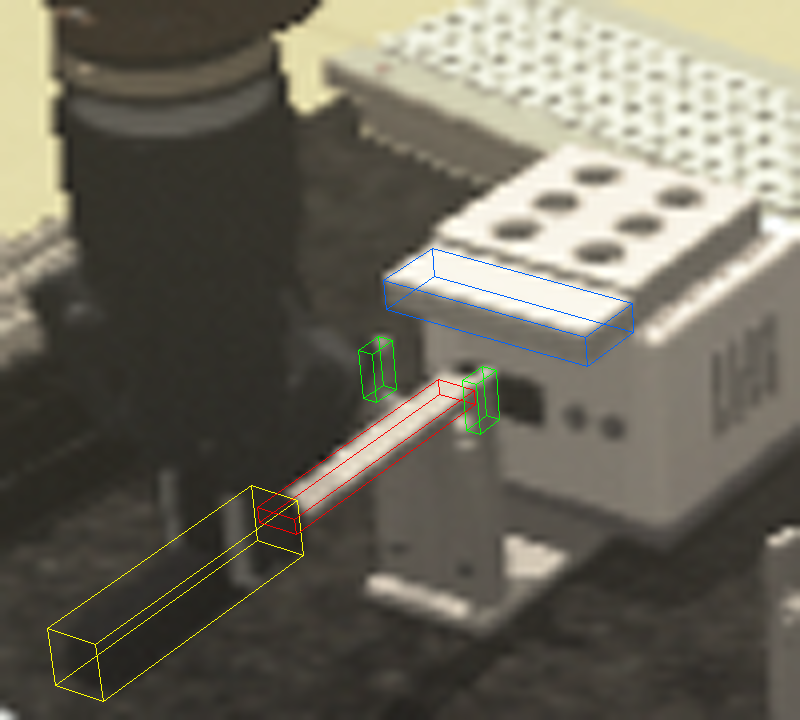

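View pics/o1t.png

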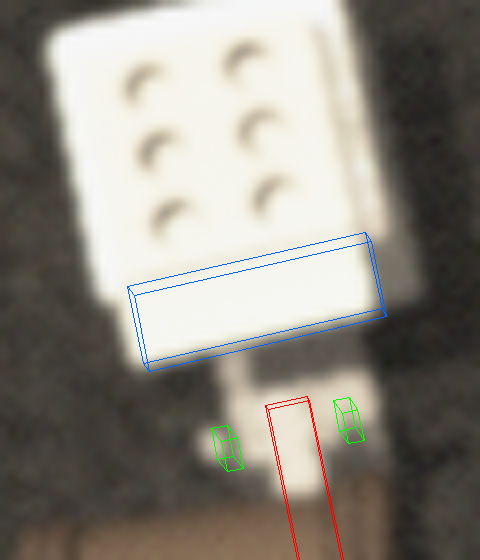

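```bash
python3 - <<'E'
from h import *
show('scene','pics/p4.png',(235,140,280,180),16)
show('top','pics/p4t.png',(205,180,245,220),15)
E
```

```text
(no output)
```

View pics/p4.png

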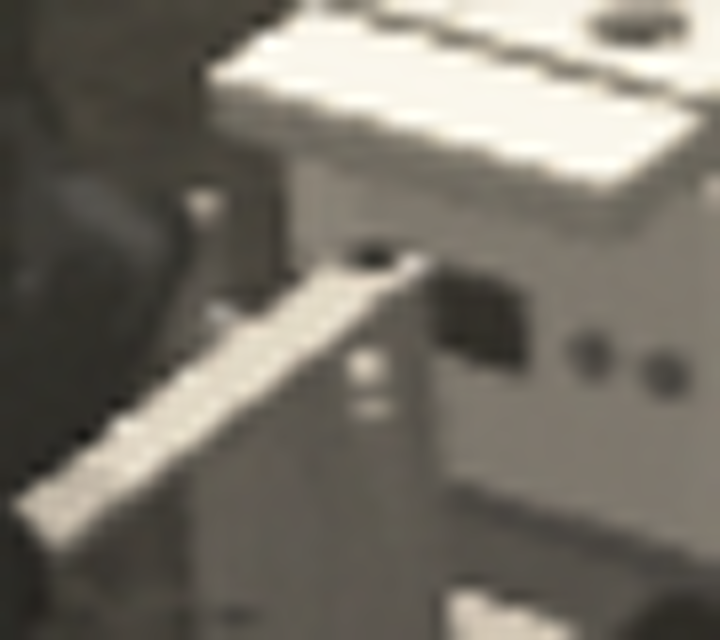

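View pics/p4t.png

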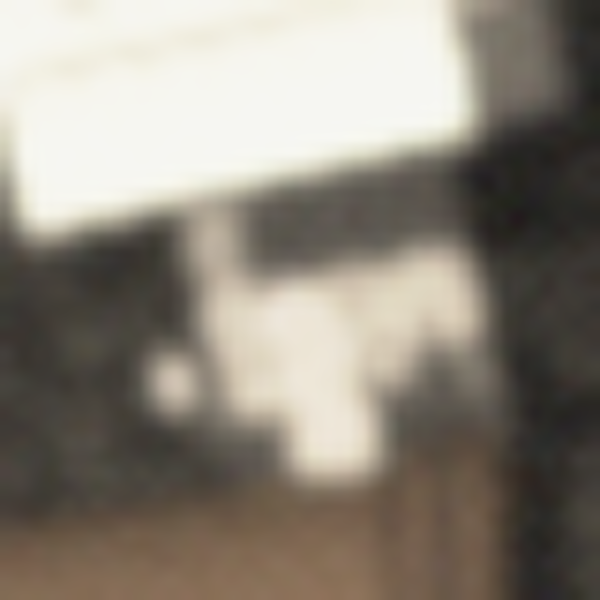

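Emit:
move_arm(plan=[[[0,0,0,0,0,-0.0038,0.01],[0,0,0,-0.01,0.002,-0.0038,0.01],[0,0,0,-0.02,0.002,-0.0038,0.01],[0,0,0,-0.025,0.002,-0.0038,0.01],[0,0,0,-0.025,0.002,-0.0038,0.01]]])

```text
time: 11.8
eef_pos: [0.4721, 0.1473, 0.0857]
tcp_rot: [-0.082, 0.997, -0.0, 0.0]
contact_force: [-0.6, -0.0, -1.5]
opening: 0.209
```

```bash
python3 - <<'E'
from h import *
avg(3)
s=get_state();o=s['eef_pos']-[0.002,0,.008]
go([.4855,.1505,.0865],9.5)
overlay('scene','pics/o2.png',model(o,9.5)[:2],(225,135,295,185),11)
show('scene','pics/p5.png',(225,135,295,185),11)
E
```

```text
avg mm [ 4.7157e+02  1.4728e+02  8.5650e+01  3.6000e-01 -7.0000e-02 -1.8300e+00] std [0.12 0.01 0.03 0.28 0.44 0.62]
at [0.4715 0.1473 0.0857] t 11.95 F [ 0.7  0.5 -2.1] op 0.0183 | turn [-0.03  0.01 -0.1 ] shift [-0.0144  0.0009 -0.0008] dist 0.014
```

View pics/p5.png

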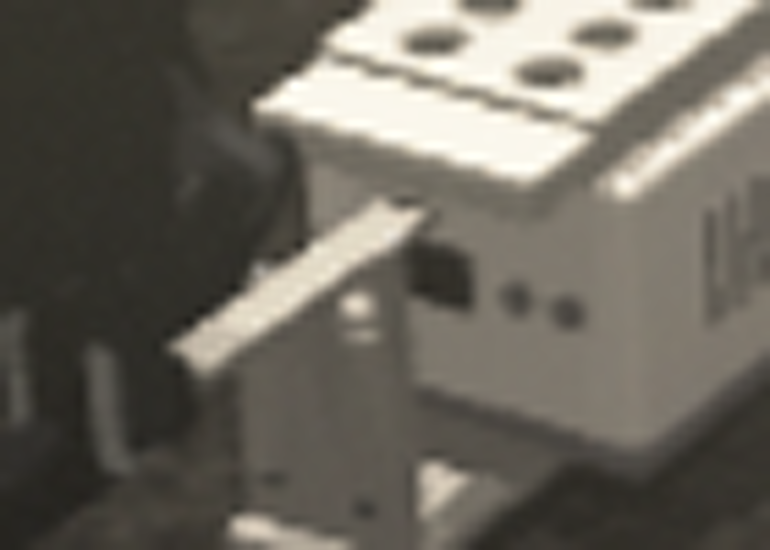

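View pics/o2.png

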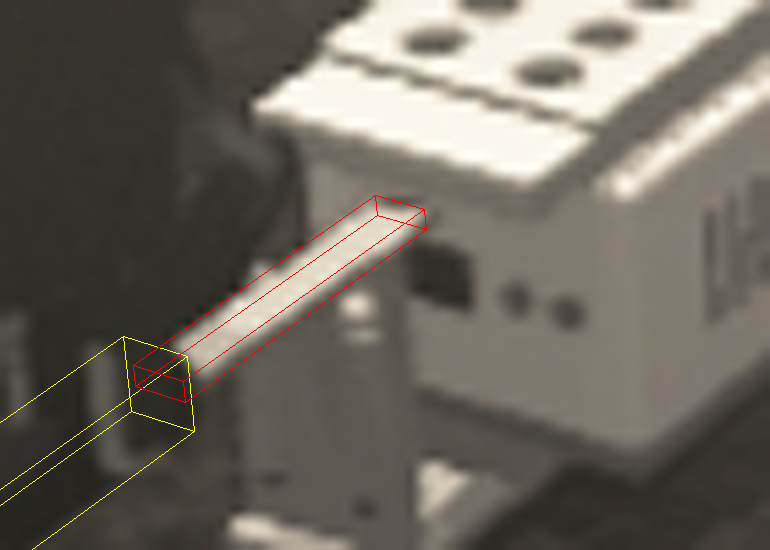

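Emit:
move_arm(plan=[[[0,0,0,-0.004,0,0,0.01],[0,0,0,-0.008,0.001,0,0.01],[0,0,0,-0.012,0.001,0,0.01],[0,0,0,-0.0145,0.001,0,0.01],[0,0,0,-0.0145,0.001,0,0.01]]])

```text
time: 12.68
eef_pos: [0.4858, 0.1506, 0.0858]
tcp_rot: [-0.082, 0.997, -0.0, 0.0]
contact_force: [-0.8, -0.7, -1.9]
opening: 0.208
```

```bash
python3 - <<'E'
from h import *
avg(3)
go([.4855,.1505,.083],9.5)
show('scene','pics/p6.png',(225,135,295,185),11)
E
```

```text
avg mm [ 4.8555e+02  1.5062e+02  8.5750e+01  4.0000e-02  8.0000e-02 -1.1100e+00] std [0.07 0.01 0.02 0.33 0.12 0.12]
at [0.4855 0.1506 0.0858] t 12.82 F [ 0.5  0.2 -1.2] op 0.0176 | turn [-0.02  0.02 -0.1 ] shift [ 0.     -0.0001  0.0028] dist 0.003
```

View pics/p6.png

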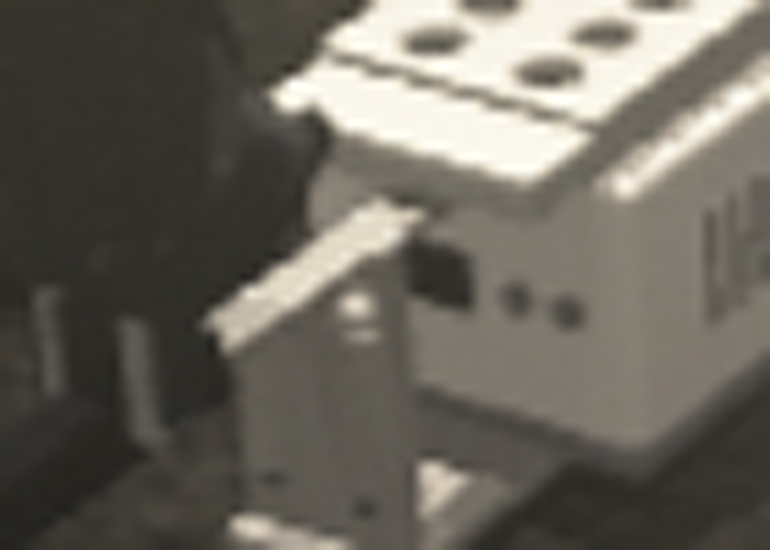

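Emit:
move_arm(plan=[[[0,0,0,0,0,0.0015,0.01],[0,0,0,0,0,0.0028,0.01],[0,0,0,0,0,0.0028,0.01],[0,0,0,0,0,0.0028,0.03],[0,0,0,0,0,0.0028,0.05]]])

```text
time: 13.5
eef_pos: [0.4855, 0.1506, 0.0828]
tcp_rot: [-0.082, 0.997, -0.0, 0.0]
contact_force: [-0.0, 0.5, 0.1]
opening: 0.548
```

Emit:
move_arm(plan=[[[0,0,0,0,0,0,0.055],[0,0,0,0,0,0,0.055],[0,0,0,0,0,-0.02,0.055],[0,0,0,0,0,-0.05,0.055],[0,0,0,0,0,-0.08,0.055]]])

```text
time: 14.12
eef_pos: [0.4853, 0.1506, 0.1633]
tcp_rot: [-0.082, 0.997, -0.0, -0.0]
contact_force: [-0.4, 0.9, 0.1]
opening: 0.644
```

```bash
python3 - <<'E'
from h import *
s=get_state();print(s['eef_pos'],s['contact_force'])
show('scene','pics/r1.png',(190,120,310,210),6)
o=np.array([.4835,.1505,.071])
overlay('scene','pics/r1o.png',model(o,9.5,7.3),(190,120,310,210),6)
E
```

```text
[0.48525081 0.15060359 0.1633341 ] [-0.35288814  0.89733554  0.10000444]
```

View pics/r1.png

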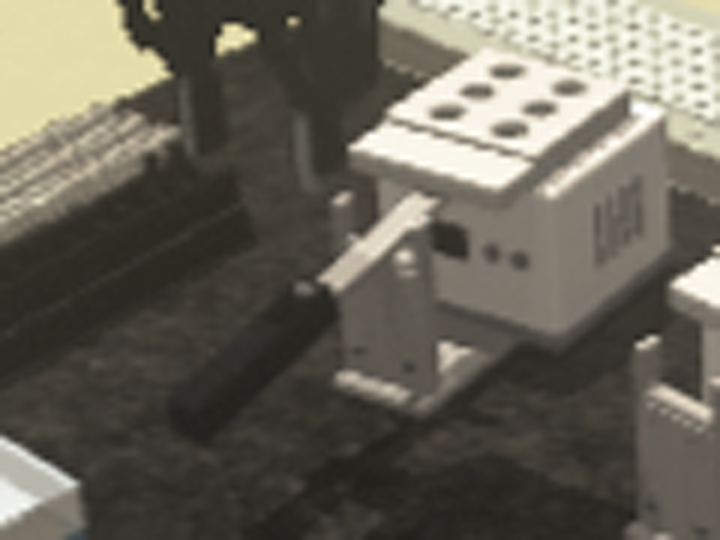

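View pics/r1o.png

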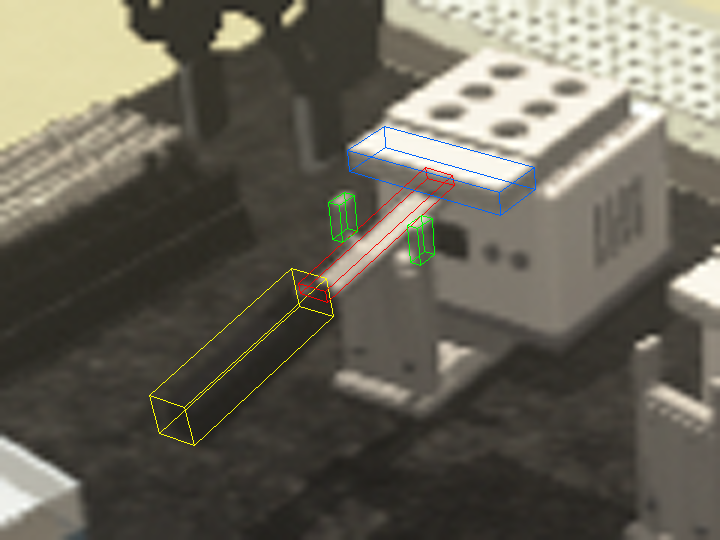

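```bash
python3 - <<'E'
from h import *
go([.431,.140,.105],9.5)
E
```

```text
at [0.488  0.151  0.1667] t 14.22 F [1.  0.  0.4] op 0.0552 | turn [-0.05  0.48 -0.1 ] shift [ 0.0586 -0.0014  0.0612] dist 0.085
```

Emit:
move_arm(plan=[[[0,0,0,0.02,-0.001,0.0,0.0],[0,0.4,0,0.04,-0.001,0.0,0.0],[0,0.4,0,0.058,-0.001,0.02,0.0],[0,0.4,0,0.058,-0.001,0.04,0.0],[0,0.4,0,0.058,-0.001,0.06,0.0]]])

```text
time: 14.85
eef_pos: [0.4306, 0.1404, 0.1045]
tcp_rot: [-0.082, 0.997, -0.0, 0.0]
contact_force: [0.1, 0.4, 0.9]
opening: -0.002
```

```bash
python3 - <<'E'
from h import *
avg(3)
go([.431,.140,.082],9.5)
show('scene','pics/q1.png',(180,120,310,210),6)
show('top','pics/q1t.png',(180,130,330,280),4)
E
```

```text
avg mm [ 4.2910e+02  1.4024e+02  1.0295e+02 -6.7000e-01  1.3000e-01 -2.0000e-01] std [0.59 0.07 1.06 0.35 0.39 0.51]
at [0.4299 0.1403 0.1043] t 15.0 F [-0.2 -0.   0.4] op -0.0002 | turn [-0.03 -0.16 -0.1 ] shift [-0.0011 -0.0005  0.0223] dist 0.022
```

View pics/q1.png

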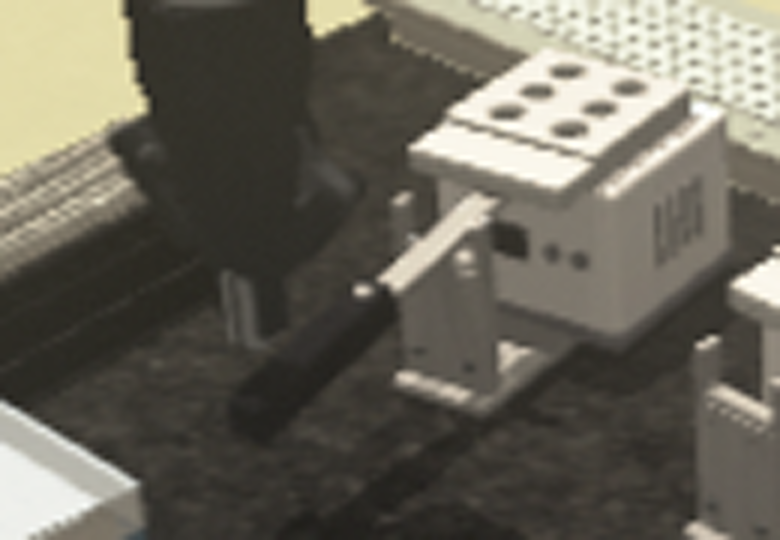

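```bash
python3 - <<'E'
from h import *
k=lambda a,b:(a/6+180,b/6+120)
t=lambda z:((proj('scene',[.430,.1403,z])-[180,120])*6).round()
print(t(.104),t(.082))
F=np.array([.564,.162]);f=np.array([np.cos(np.radians(9.5)),np.sin(np.radians(9.5))]);l=np.array([-f[1],f[0]])
for nm,p,z in(('tail left top',(230,402),.077),('front left top',(362,278),.094),('front right top',(393,298),.094),('fing',(245,345),.104)):
    w=atz('scene',k(*p),z)[:2]-F; print(nm,(w@f).round(4),(w@l).round(4))
show('scene','pics/q2.png',(205,150,265,200),13)
E
```

```text
[254. 336.] [260. 378.]
tail left top -0.1521 0.0049
front left top -0.0572 0.0023
front right top -0.0649 -0.0214
fing -0.1439 -0.0008
```

View pics/q2.png

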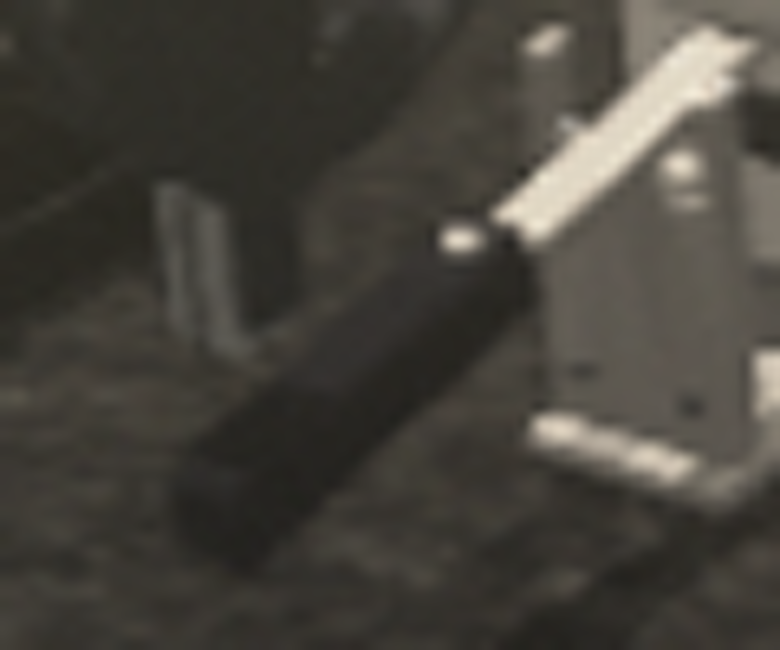

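View pics/q1t.png

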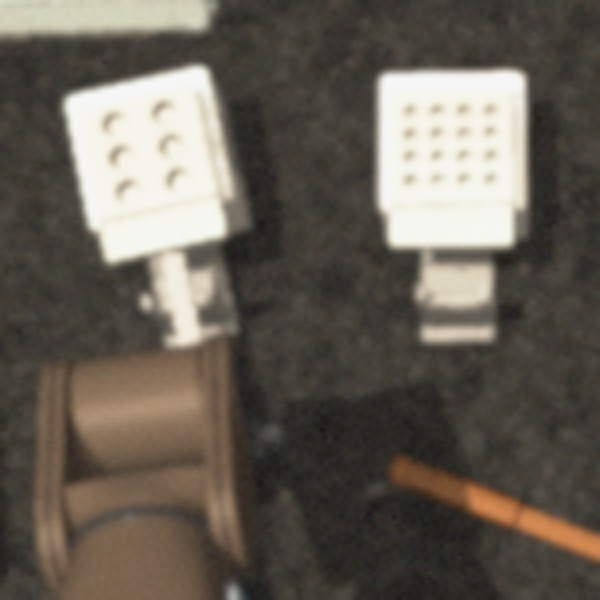

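Emit:
move_arm(plan=[[[0,0,0,-0.001,-0.002,0.005,0.0],[0,0,0,-0.002,-0.003,0.01,0.0],[0,0,0,-0.002,-0.003,0.015,0.0],[0,0,0,-0.002,-0.003,0.02,0.0],[0,0,0,-0.002,-0.003,0.024,0.0]]])

```text
time: 15.78
eef_pos: [0.4343, 0.1379, 0.0823]
tcp_rot: [-0.082, 0.997, -0.0, 0.001]
contact_force: [-0.7, 0.2, 1.3]
opening: 0.003
```

```bash
python3 - <<'E'
from h import *
avg(3)
show('scene','pics/q3.png',(190,130,300,200),7)
E
```

```text
avg mm [ 4.3437e+02  1.3791e+02  8.2400e+01 -2.3000e-01 -2.7000e-01  1.1100e+00] std [0.02 0.01 0.23 0.24 0.37 0.58]
```

View pics/q3.png

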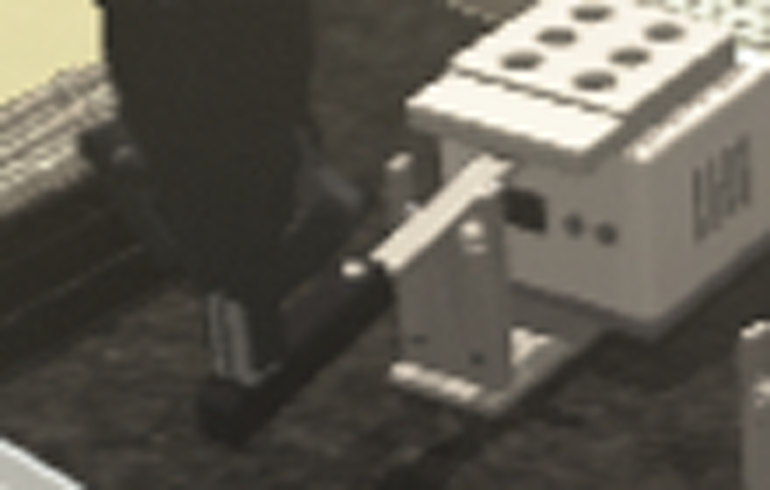

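Emit:
move_arm(plan=[[[0,0,0,0,0,0.004,0.0],[0,0,0,0,0,0.008,0.0],[0,0,0,0,0,0.012,0.0],[0,0,0,0,0,0.015,0.0],[0,0,0,0,0,0.015,0.0]]])

```text
time: 16.6
eef_pos: [0.4357, 0.1381, 0.0695]
tcp_rot: [-0.082, 0.997, -0.0, 0.002]
contact_force: [-1.6, 0.3, 8.4]
opening: -0.001
```

```bash
python3 - <<'E'
from h import *
avg(3)
show('scene','pics/q4.png',(190,130,300,200),7)
E
```

```text
avg mm [435.67 138.07  69.52  -2.49  -0.77   8.77] std [0.01 0.   0.02 0.14 0.13 0.29]
```

View pics/q4.png

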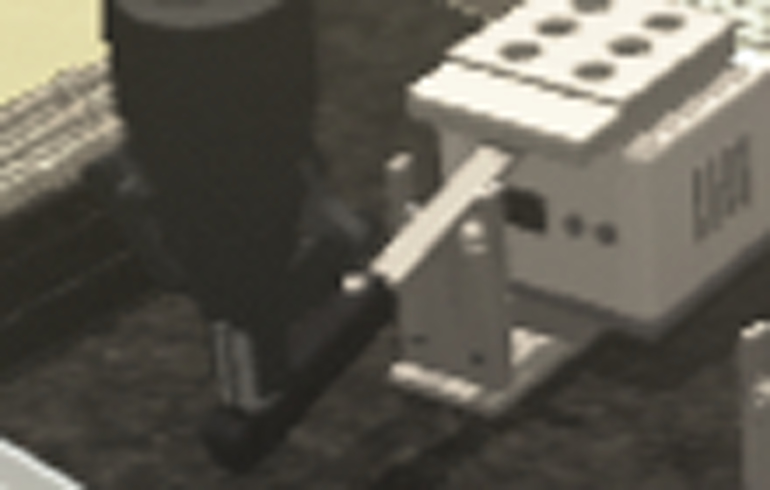

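The block is rising: its lip is visibly higher, and I'm pressing with about 9 N. I'll keep pressing.

Emit:
move_arm(plan=[[[0,0,0,0,0,0.004,0.0],[0,0,0,0,0,0.008,0.0],[0,0,0,0,0,0.012,0.0],[0,0,0,0,0,0.015,0.0],[0,0,0,0,0,0.015,0.0]]])

```text
time: 17.42
eef_pos: [0.4378, 0.1383, 0.0567]
tcp_rot: [-0.082, 0.997, -0.0, 0.004]
contact_force: [-1.1, -0.1, 9.3]
opening: 0.004
```

```bash
python3 - <<'E'
from h import *
avg(3)
show('scene','pics/q5.png',(190,130,300,200),7)
E
```

```text
avg mm [ 4.3777e+02  1.3830e+02  5.6690e+01 -1.4900e+00  1.2000e-01  9.8400e+00] std [0.01 0.01 0.02 0.14 0.47 0.38]
```

View pics/q5.png

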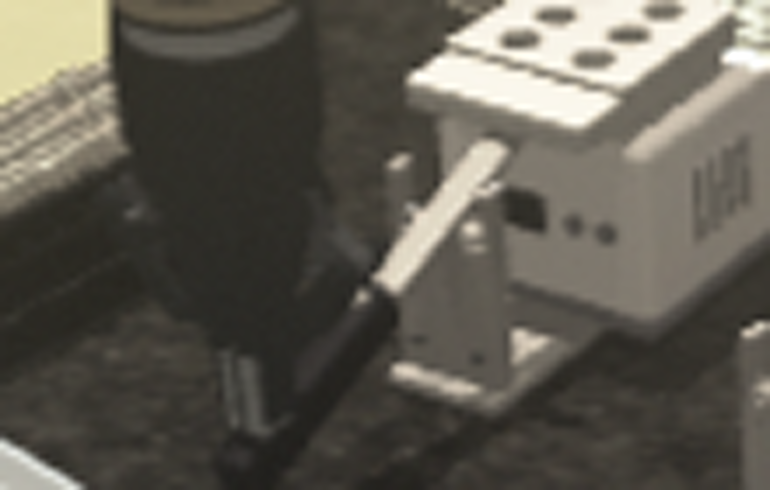

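```bash
python3 - <<'E'
from h import *
for l in(.045,-.045):
  P=np.array([.564,.162,.11])+[.035*.986-l*.165,.035*.165+l*.986,0]
  print(proj('scene',P),proj('scene',P+[0,0,.01]))
import cv2
a=cv2.imread('pics/q3.png',0);b=read_camera('scene');b=cv2.cvtColor(b,cv2.COLOR_RGB2GRAY)[130:200,190:300];b=cv2.resize(b,None,fx=7,fy=7,interpolation=cv2.INTER_CUBIC)
for x in range(430,620,30):
  # strongest top-lit->dark edge of lip front
  f=lambda im:(lambda c:np.argmin(np.gradient(cv2.GaussianBlur(c,(1,9),0).ravel()))+60)(im[60:180,x:x+1].astype(np.float32))
  print(x,f(a),f(b),(f(a)-f(b))/7)
E
```

```text
[247.46261881 144.51251819] [247.19066433 141.4667269 ]
[272.73096144 151.66606406] [272.55253702 148.5638032 ]
430 108 87 3.0
460 119 96 3.2857142857142856
490 75 105 -4.285714285714286
520 83 112 -4.142857142857143
550 90 69 3.0
580 75 77 -0.2857142857142857
610 74 108 -4.857142857142857
```

By image shift (3.0–3.3 px at 3.07 px/cm) and by lever geometry (about 10 mm), the block is up by the right amount, so I'm withdrawing.

Emit:
move_arm(plan=[[[0,0,0,0,0,-0.005,0.0],[0,0,0,0,0,-0.015,0.0],[0,0,0,0,0,-0.035,0.0],[0,0,0,0,0,-0.07,0.0],[0,0,0,0,0,-0.11,0.0]]])

```text
time: 18.3
eef_pos: [0.436, 0.1382, 0.1673]
tcp_rot: [-0.082, 0.997, -0.0, 0.003]
contact_force: [-0.3, 0.1, -0.7]
opening: 0.001
```

```bash
python3 - <<'E'
from h import *
import cv2
avg(2)
im=read_camera('scene')
a=cv2.imread('pics/scene0.png',0).astype(np.float32);b=cv2.cvtColor(im,cv2.COLOR_RGB2GRAY).astype(np.float32)
for nm,(x0,y0,x1,y1) in dict(wide=(256,134,288,148),fine=(312,157,350,172)).items():
    U=6;ta=cv2.resize(a[y0:y1,x0:x1],None,fx=U,fy=U,interpolation=cv2.INTER_CUBIC);sb=cv2.resize(b[y0-8:y1+8,x0-4:x1+4],None,fx=U,fy=U,interpolation=cv2.INTER_CUBIC)
    r=cv2.matchTemplate(sb,ta,cv2.TM_CCOEFF_NORMED);_,m,_,l=cv2.minMaxLoc(r);print(nm,m,'shift px',l[0]/U-4,l[1]/U-8)
show('scene','pics/z1.png',(190,110,370,220),4)
show('top','pics/z1t.png',(180,130,330,280),4)
E
```

```text
avg mm [439.85 138.68 172.91   1.7    0.85   2.33] std [0.08 0.03 0.84 1.06 1.53 1.49]
wide 0.9622236490249634 shift px -0.16666666666666652 -3.166666666666667
fine 0.9970942735671997 shift px 0.0 0.0
```

View pics/z1.png

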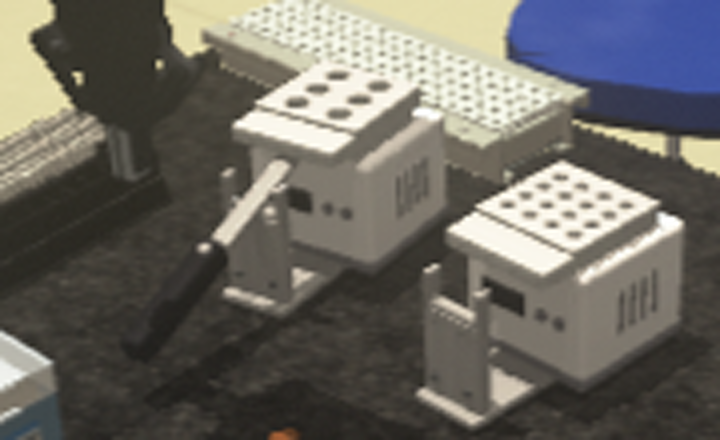

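```bash
python3 - <<'E'
from plant import *
s=get_state();print(s['time'],s['eef_pos'],s['contact_force'],abs(s['dq']).max())
print(ticket.sign_off())
E
```

```text
18.55 [0.43631675 0.13827517 0.16624027] [-0.69578134  0.15518793  0.05893414] 0.020858082955762088
the job is handed in; nothing more can be done
None
```

I laid the large black lever across the wide-hole block's fulcrum with its blade under the lip. Pressing the handle down then raised the block about 1 cm, and I handed the job in at 18.6 s.

- **Block height:** the scene picture shows the six-hole block shifted up 3.17 px, about 10 mm. The lever geometry also gave about 10 mm. The pressing force was about 10 N, as expected.
- **Other block:** the 16-hole block did not move (0.0 px shift).
- **End state:** the lever was still resting on the fulcrum under the lip. The gripper was clear above it, touching nothing.
- **Small disagreements:** the networks' fulcrum point in the scene camera was about 3 px off my own fit. The scene and top views also differed by a few mm on where the lever lay sideways. Neither affected the result.

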